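# Unbolt the guard flap and hold it at the marked angle

## Task

On the blue guard box, pull both slide-bolt knobs fully out, one on each side, while the flap is still shut. Then swing the hinged flap up with the gripper until it is in line with the dark steel blade (the angle marker) on the quadrant at its left side, and finish while holding it still there: do not let go, as it falls shut. Leave the marker as it is set and do not disturb the other things on the bench.

Things in the scene. Friction and masses are not known exactly. Their poses are not given: they have to be found in the camera images.
- guard: blue sheet-steel guard box, 240 (x) x 260 (y) x 126 mm high on a steel foot plate 280 x 258 mm, screwed to the bench; origin under its centre at bench height, its x axis points from the flap's handle side (front, towards the robot) to the hinge (back), y to its left, z up
- flap (a joint): angle of the flap in rad: 0 = shut and level, grows as its front edge swings up about the hinge at the back (range 0 to 1.5). The flap is a blue frame with a pale clear window pane, 230 x 260 x 10 mm, about 0.45 kg; it falls shut when let go
- flap_handle (a point): middle of the handle bar on the flap: a steel bar 12 mm thick and 120 mm long along the box's y, on two end posts, standing 40 mm clear (to its centre line) above the flap's top face near the front edge; 200 mm from the hinge axis along the flap and 45 mm above the flap's middle plane; 176 mm above the bench when shut
- flap_hinge (a point): point on the hinge axis (parallel to the box's y) midway across the flap, 131 mm above the bench
- marker (a joint): angle in rad of the angle marker about the flap's hinge axis, on the same scale as the flap: the flap stands at the mark when its angle equals this one. Stiff, stays where it was set
- marker_tip (a point): outer end of the angle marker: a dark steel blade 55 mm long, 44 mm wide (along y) and 5 mm thick clamped on the aluminium quadrant arc at the left (+y) side of the box, pointing away from the hinge axis; this point lies 140 mm from that axis and 160 mm to the left of the box's centre plane. The flap's side edge passes close beside the blade and is in line with it at the marked angle
- bolt_l (a joint): travel of the left slide bolt in m: 0 = pushed in, its 10 mm steel pin reaching over the flap's edge and locking the flap shut; grows as the knob is pulled away from the box; 0.022 = fully out against its stop. About 5 N moves it and it stays where it is left
- bolt_r (a joint): travel of the right slide bolt in m: 0 = pushed in, its 10 mm steel pin reaching over the flap's edge and locking the flap shut; grows as the knob is pulled away from the box; 0.022 = fully out against its stop. About 5 N moves it and it stays where it is left
- bolt_l_knob (a point): middle of the black round knob (26 mm diameter, 26 mm long, its axis level along the box's y) of the left slide bolt. It stands 142 mm above the bench and, pushed in, 181 mm from the box's centre plane, free below and above; the outer face of the steel guide block beside it is 37 mm nearer the box. Pull it straight away from the box (+y of the box)
- bolt_r_knob (a point): middle of the black round knob (26 mm diameter, 26 mm long, its axis level along the box's y) of the right slide bolt. It stands 142 mm above the bench and, pushed in, 181 mm from the box's centre plane, free below and above; the outer face of the steel guide block beside it is 37 mm nearer the box. Pull it straight away from the box (-y of the box)
- can_a: steel can with a lid, 70 mm diameter, 150 mm tall, standing beside the guard box on its right (bystander); origin at the centre of its underside
- can_b: steel can with a lid, 70 mm diameter, 150 mm tall (bystander); origin at the centre of its underside
- discs: stack of black rubber discs, 68 mm diameter, 54 mm tall, beside the guard box on its left (bystander); origin at the centre of its underside
- driver: screwdriver lying in front of the guard box (bystander)
- wrench: steel wrench lying flat on the right of the bench (bystander)
- mouse: black computer mouse, 105 x 60 x 30 mm (bystander); origin at the centre of its underside
- flask: red drinking flask, 66 mm diameter, 210 mm tall (bystander); origin at the centre of its underside

How it is judged:
By the outcome, as a careful person would: the job done as asked, in the order asked, and still so for the second after the job is handed in, while the arm keeps its last pose, push and grip.
It also fails if it takes over 51 s, if anything falls off the work surface, if the arm or the gripper's body presses on something with over 40 N, if the wrist force passes 120 N, or if a joint passes its speed limit or range.

## Robot

A 7-joint arm with a two-finger parallel gripper is mounted at the origin on the work surface. World frame = base frame: x ahead of the robot, y to its left, z up, the work surface at z = 0. Lengths are in m, angles in degrees, forces in N, time in s.
With the tool pointing down it reaches from about 0.35 to 0.9 m from the base axis. Payload 7.2 kg.
Tool frame: the origin (TCP) lies midway between the tips of the shut fingers; the grasp point (between the pads) lies 19 mm behind it; z points along the fingers, y is the line along which they close (so a half turn about z gives the same grasp; the last joint's range is limited). The gripper opens to 85 mm and grips with 20 to 120 N. Pads are 22 mm wide; open, the fingers measure 114 mm over their backs; the gripper's body (76 mm by 85 mm) begins 54 mm behind the grasp point. The pads swing forward as they close: fully open they stand 13 mm farther back than shut.
Start: joints at [62.384, 23.554, -0.728, 91.456, 0.321, 64.991, -4.71], TCP at [0.251, -0.572, 0.231] pointing down, gripper open.
Joint ranges: [-169.25, 169.25], [-16.82, 113.86], [-84.01, 82.57], [7.8, 145.47], [-59.2, 239.2], [7.22, 106.19], [-163.78, 163.78]. Speed limits (degrees/s): [136.94, 136.94, 172.46, 172.46, 180, 180, 180].

## Interface

Orientations are given as a 3x3 rotation matrix whose columns are the frame's x, y, z axes.
In Python, from station import manip gives the robot as it stands. Calls block until the motion is done:
- manip.move_ptp(position, orientation): joint-space move of the TCP to a pose.
- manip.move_l(position, ori=None, speed=0.15): straight line of the TCP; ori=None keeps the orientation; speed is the mean speed in m/s.
- manip.goto_joints(angles): joint-space move.
- manip.let_go() and manip.clamp(): open the fingers fully, or close them until they stop; the grip force is fixed at half the most.
- manip.sleep(seconds).
- manip.solve_ik(position, orientation): joint angles nearest the present ones, or None.
- manip.get_obs(): the state.
- manip.snapshot(name): name is "side" or "top" or "wrist"; returns a dict with "image" (420x560x3 uint8, blue, green, red), "intrinsics" (3x3 intrinsics, pixels), "camera_from_world" (4x4, takes a point from world to camera coordinates); the wrist camera has in their place "tool_from_camera" (4x4, takes a point from camera to tool coordinates, whose origin is the TCP and whose axes are the flange's). Camera axes: x right, y up, looking along -z (the intrinsics and any distortion apply to the point x, -y, -z); pixel columns grow to the right and rows downward; lengths in m; the calibration is good to about 2 mm. The wrist camera is an equidistant fisheye: a pixel r from the principal point sees the ray r / f radians off the axis. A picture is of the moment at which its call begins: read the wrist's pose just before it. There is no depth.
A pose or a line that the arm cannot do raises manip.PlanningError and nothing moves.
- manip.sign_off(): hands the job in; it is judged then, once.
The state is a dict: "time": time; "joints": joint angles; "qvel": joint speeds; "joint_torque": joint torques, N m; "ee_pos": TCP position; "orientation": TCP orientation; "force": force on the tool from outside, world axes, zero at the start; "wrist_torque": the same for the moment, N m; "finger_gap": finger opening in m; "finger_force": force on a finger pad.
Only numpy, scipy, OpenCV 4.12 (cv2) and the standard library are available. Lean on these libraries where they do the work, as an engineer would, in place of code of your own. Each camera call takes 0.05 s, during which the arm holds its last target. There are 200 camera calls.

## Working session

There is one attempt and no reset: what is moved stays moved. The work goes in short steps, each a Python script; the robot and the scene stay as the last script left them, time stands still between calls to the robot, and variables do not carry over. Pictures are saved under pics/ and viewed, at most 10 in all, crops included, and the job is handed in when it is done.

```bash
ls; mkdir -p pics; python3 - <<'E'
from station import manip
import cv2,numpy as np,pickle
d={}
for n in("side","top","wrist"):
    o=manip.get_obs(); s=manip.snapshot(n); s['obs']=o; d[n]=s
    cv2.imwrite(f"pics/{n}0.png",s["image"])
    print(n,s["intrinsics"],s.get("camera_from_world"),s.get("tool_from_camera"),[k for k in s])
pickle.dump(d,open("s0.pkl","wb"))
print(o["time"],o["orientation"],o["finger_gap"])
E
```

```text
pics
side [[450.38933899   0.         278.02445142]
 [  0.         450.38933899 202.54603315]
 [  0.           0.           1.        ]] [[-0.95930696 -0.28235612 -0.0022756   0.53224288]
 [ 0.15056018 -0.51831392  0.84183271 -0.18987   ]
 [-0.2388761   0.80723336  0.53973374 -1.41792294]
 [ 0.          0.          0.          1.        ]] None ['image', 'intrinsics', 'camera_from_world', 'obs']
top [[447.30323458   0.         290.46393325]
 [  0.         447.30323458 207.72126154]
 [  0.           0.           1.        ]] [[ 0.06013248 -0.99817049 -0.00630575 -0.01463925]
 [ 0.97481691  0.05736421  0.21550253 -0.54842102]
 [-0.21474654 -0.01910565  0.97648292 -1.39117991]
 [ 0.          0.          0.          1.        ]] None ['image', 'intrinsics', 'camera_from_world', 'obs']
wrist [[325.1922621    0.         278.62783266]
 [  0.         325.1922621  214.72331567]
 [  0.           0.           1.        ]] None [[-4.30140118e-04  9.56184886e-01  2.92763178e-01  7.44811284e-02]
 [ 9.99999907e-01  3.98591961e-04  1.67413366e-04  2.44904977e-04]
 [ 4.33850811e-05  2.92763223e-01 -9.56184968e-01 -1.42124124e-01]
 [ 0.00000000e+00  0.00000000e+00  0.00000000e+00  1.00000000e+00]] ['image', 'intrinsics', 'tool_from_camera', 'obs']
0.1 [[ 9.15587757e-01  4.02117633e-01 -6.83973268e-04]
 [ 4.02118203e-01 -9.15586824e-01  1.31119424e-03]
 [-9.89825900e-05 -1.47555149e-03 -9.99998906e-01]] 0.08529637138379469
```

View pics/top0.png

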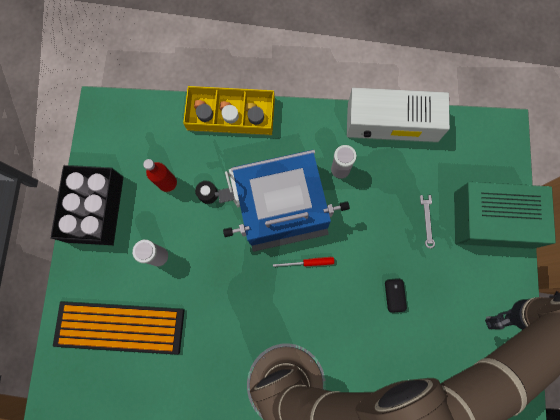

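View pics/side0.png

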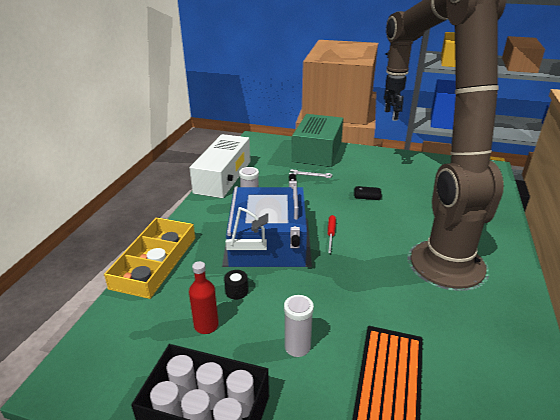

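The top view shows the guard box at about (285,195), with knobs near (229,232) on the left and (345,206) on the right, and the handle near (288,218). The side view shows the quadrant and blade near (258,228). I'll zoom in on both.

```bash
python3 - <<'E'
import cv2
a=cv2.imread("pics/top0.png")[140:260,190:370]; cv2.imwrite("pics/topc.png",cv2.resize(a,None,fx=4.4,fy=4.4,interpolation=cv2.INTER_CUBIC))
a=cv2.imread("pics/side0.png")[160:275,215:325]; cv2.imwrite("pics/sidec.png",cv2.resize(a,None,fx=5,fy=5,interpolation=cv2.INTER_CUBIC))
E
```

```text
(no output)
```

View pics/topc.png

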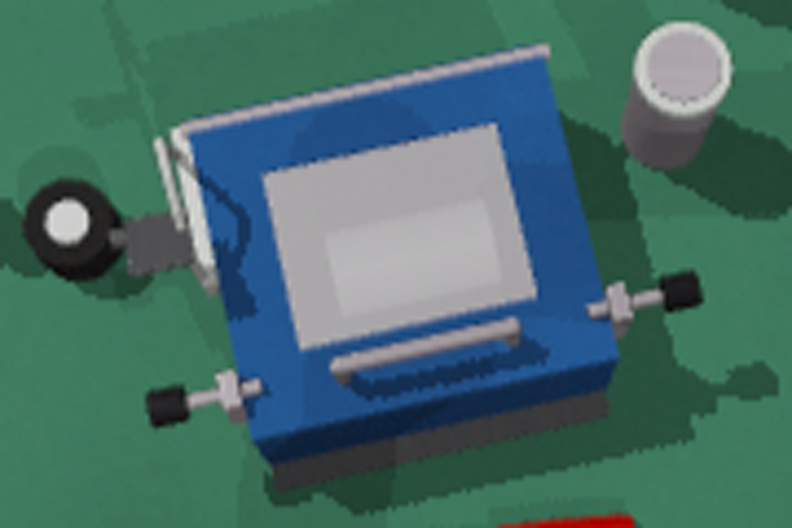

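View pics/sidec.png

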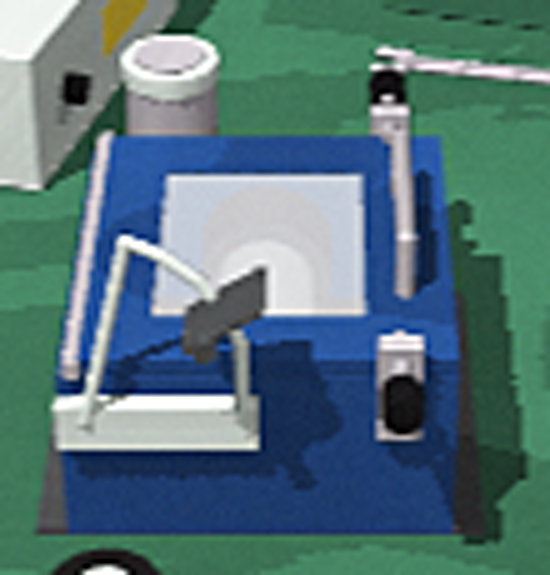

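```bash
cat > h.py <<'E'
import numpy as np,cv2,pickle
from scipy.optimize import least_squares
D=pickle.load(open("s0.pkl","rb"))
def proj(n,P):
    s=D[n];c=(np.c_[np.atleast_2d(P),np.ones(len(np.atleast_2d(P)))]@s["camera_from_world"].T)[:,:3]
    K=s["intrinsics"]
    return np.c_[K[0,0]*c[:,0]/-c[:,2]+K[0,2],K[1,1]*-c[:,1]/-c[:,2]+K[1,2]]
def onplane(n,uv,z):
    s=D[n];M=s["camera_from_world"];K=s["intrinsics"]
    d=M[:3,:3].T@np.array([(uv[0]-K[0,2])/K[0,0],-(uv[1]-K[1,2])/K[0,0],-1]);o=-M[:3,:3].T@M[:3,3]
    return o+d*(z-o[2])/d[2]
def T(u,v):return np.array([190+(u-1.7)/4.4,140+(v-1.7)/4.4])
def S(u,v):return np.array([215+(u-2)/5,160+(v-2)/5])
def W(p,a):  # guard coords (origin: hinge mid, xy) -> world; p=[hx,hy,yaw,kx]
    a=np.atleast_2d(a);c,s=np.cos(p[2]),np.sin(p[2])
    return np.c_[p[0]+c*a[:,0]-s*a[:,1],p[1]+s*a[:,0]+c*a[:,1],a[:,2]]
E
cat > fit.py <<'E'
from h import *
pts={"top":[T(168,406),T(681,291),T(336,368),T(515,325)],"side":[S(403,404),S(387,87)]}
for uv,z in zip(pts["top"],(.142,.142,.176,.176)):print(onplane("top",uv,z).round(4))
for uv in pts["side"]:print("side",onplane("side",uv,.142).round(4))
def r(p):
    a=np.array([[p[3],.181,.142],[p[3],-.181,.142],[-.2,.057,.176],[-.2,-.057,.176]])
    return np.r_[(proj("top",W(p,a))-pts["top"]).ravel(),(proj("side",W(p,a[:2]))-pts["side"]).ravel()]
f=least_squares(r,[.75,0,.2,-.15]);p=f.x;np.save("p.npy",p);print(p,np.degrees(p[2]),r(p).reshape(-1,2).round(1).tolist())
def blade(th):
    P=[]
    for R in(.085,.14):
        for y in(.138,.182):
            for t in(-.0025,.0025):P.append([-R*np.cos(th)-t*np.sin(th),y,.131+R*np.sin(th)-t*np.cos(th)])
    return W(p,P)
def mask(n):
    im=D[n]["image"];im=im.astype(int)
    return ((im.max(2)<125)&(im.min(2)>45)&(im.max(2)-im.min(2)<22))
for n in("side","top"):
    m=mask(n);best=[]
    for d in np.arange(5,90,1.):
        h=proj(n,blade(np.radians(d)));b=np.zeros(m.shape,np.uint8)
        big=cv2.fillConvexPoly(b,cv2.convexHull((h*16).round().astype(np.int32)),1,shift=4)
        lo=h.min(0).astype(int)-12;hi=h.max(0).astype(int)+12
        i=(m&(b>0)).sum();best.append((round(i/(b.sum()),2),int(i),d))
    best.sort(reverse=True);print(n,best[:8])
for d in(30,40,50,60):print(d,((proj("side",blade(np.radians(d)))-[215,160])*5+2).round().astype(int).tolist())
E
python3 fit.py
```

```text
[0.4445 0.201  0.142 ]
[ 0.5461 -0.1478  0.142 ]
[0.4716 0.0851 0.176 ]
[ 0.5081 -0.0333  0.176 ]
side [0.4441 0.2016 0.142 ]
side [ 0.5474 -0.1511  0.142 ]
[ 0.68186805  0.08167008  0.2850944  -0.19451678] 16.334705827065868 [[0.1, 0.1], [-0.3, -0.0], [1.8, -0.7], [-1.4, 0.6], [0.0, -0.2], [0.0, 0.6]]
side [(np.float64(0.76), 150, np.float64(34.0)), (np.float64(0.75), 153, np.float64(32.0)), (np.float64(0.75), 151, np.float64(33.0)), (np.float64(0.73), 149, np.float64(31.0)), (np.float64(0.71), 146, np.float64(35.0)), (np.float64(0.67), 139, np.float64(30.0)), (np.float64(0.67), 132, np.float64(36.0)), (np.float64(0.63), 132, np.float64(29.0))]
top [(np.float64(0.83), 190, np.float64(34.0)), (np.float64(0.83), 187, np.float64(35.0)), (np.float64(0.82), 190, np.float64(33.0)), (np.float64(0.79), 190, np.float64(32.0)), (np.float64(0.79), 180, np.float64(36.0)), (np.float64(0.77), 187, np.float64(31.0)), (np.float64(0.76), 169, np.float64(37.0)), (np.float64(0.75), 182, np.float64(30.0))]
30 [[191, 312], [195, 318], [187, 357], [192, 363], [272, 272], [277, 278], [271, 317], [276, 323]]
40 [[175, 295], [181, 300], [170, 339], [176, 345], [247, 243], [252, 249], [245, 287], [250, 293]]
50 [[155, 280], [162, 285], [150, 325], [158, 329], [215, 218], [222, 223], [212, 262], [219, 267]]
60 [[133, 268], [141, 272], [128, 313], [136, 316], [178, 198], [186, 202], [174, 241], [182, 245]]
```

```bash
cat >> h.py <<'E'
def frame(p,tilt,opt):
    "tool pointing down, then turned by tilt (rad) with the flap; closes along guard x; opt +-1"
    c,s=np.cos(p[2]),np.sin(p[2]);gx=np.array([c,s,0]);gy=np.array([-s,c,0]);Z=np.array([0,0,1.])
    z=-(np.sin(tilt)*gx+np.cos(tilt)*Z);x=opt*gy
    return np.c_[x,np.cross(z,x),z]
def handle(p,th):
    return W(p,[-.2*np.cos(th)+.045*np.sin(th),0,.131+.2*np.sin(th)+.045*np.cos(th)])[0]
GP=.017 # bar centre behind the TCP
E
python3 - <<'E'
from h import *
from station import manip
p=np.load("p.npy")
print("can",onplane("top",T(683,67),.15),"discs",onplane("top",T(70,230),.054),"driver",onplane("top",(300,263),.02))
for o in(1,-1):
    for y in(-.181,-.204,.181,.204):
        for h in(.123,.25):
            q=manip.solve_ik(W(p,[p[3],y,h])[0],frame(p,0,o));print("knob",o,y,h,None if q is None else np.round(q))
    for off in(0,-15,-25):
        for th in(0,20,35):
            R=frame(p,np.radians(th+off),o);t=handle(p,np.radians(th))+R[:,2]*GP
            q=manip.solve_ik(t,R);print("hand",o,off,th,None if q is None else np.round(q))
E
```

```text
can [ 0.70685946 -0.14277714  0.15      ] discs [0.58638468 0.29999738 0.054     ] driver [ 0.3754748  -0.02318134  0.02      ]
knob 1 -0.181 0.123 [ 35.  28. -33. 105.  19.  52.  10.]
knob 1 -0.181 0.25 [ 35.  20. -31.  97.  11.  66.  16.]
knob 1 -0.204 0.123 [ 35.  29. -30. 103.  18.  53.  13.]
knob 1 -0.204 0.25 [ 35.  21. -30.  95.  11.  67.  19.]
knob 1 0.181 0.123 [ 19.  33. -65. 114.  36.  56. -47.]
knob 1 0.181 0.25 [ 22.  19. -63. 106.  19.  66. -31.]
knob 1 0.204 0.123 [ 17.  34. -66. 113.  37.  58. -51.]
knob 1 0.204 0.25 [ 20.  21. -65. 105.  20.  67. -35.]
hand 1 0 0 [ 24.  20. -40. 112.  16.  53.  -7.]
hand 1 0 20 [ 16.  30. -39.  91.  17.  86. -10.]
hand 1 0 35 [ -8.  36.  -6.  74.   5. 105.   2.]
hand 1 -15 0 [ 33.  13. -44. 123.  13.  33.  -4.]
hand 1 -15 20 [ 22.  21. -41. 101.  15.  68.  -7.]
hand 1 -15 35 [ 14.  32. -39.  83.  17.  92.  -9.]
hand 1 -25 0 [ 31.   9. -39. 131.   4.  18.   7.]
hand 1 -25 20 [ 27.  15. -41. 108.  12.  56.  -3.]
hand 1 -25 35 [ 19.  26. -41.  90.  16.  81.  -8.]
knob -1 -0.181 0.123 [   7.   24.    4.  107.   -2.   49. -152.]
knob -1 -
[... 231 characters left out ...]
60. 129.]
knob -1 0.181 0.25 [ 26.  23. -70. 106.  23.  68. 145.]
knob -1 0.204 0.123 [ 20.  37. -71. 113.  41.  60. 126.]
knob -1 0.204 0.25 [ 23.  23. -70. 105.  23.  68. 142.]
hand -1 0 0 [ -62.   31.   73.  117.  -36.   58. -134.]
hand -1 0 20 [ -53.   43.   72.   96.  -29.   88. -139.]
hand -1 0 35 [ -37.   43.   47.   77.  -16.  105. -153.]
hand -1 -15 0 [ -68.   19.   75.  128.  -40.   38. -130.]
hand -1 -15 20 [ -60.   31.   73.  106.  -29.   71. -141.]
hand -1 -15 35 [ -51.   44.   72.   88.  -29.   95. -140.]
hand -1 -25 0 [  12.    6.  -18.  132.   -8.   18. -163.]
hand -1 -25 20 [ -65.   22.   74.  113.  -28.   58. -143.]
hand -1 -25 35 [ -55.   37.   72.   95.  -29.   83. -142.]
```

```bash
cat > bolt.py <<'E'
import sys
from h import *
from station import manip
p=np.load("p.npy");s=float(sys.argv[1]);R=frame(p,0,1)
at=lambda y,z:W(p,[p[3],s*y,z])[0]
gy=W(p,[0,1,0])[0]-W(p,[0,0,0])[0]
def say(t):
    o=manip.get_obs();print(t,round(o["time"],2),"pos",np.round(o["ee_pos"],4),"pull",round(float(np.dot(o["force"],gy))*s,1),"F",np.round(o["force"],1),"gap",round(o["finger_gap"],4))
    return o
manip.move_ptp(at(.181,.29),R);say("above")
manip.move_l(at(.181,.125),speed=.15);say("down")
manip.clamp();say("grip")
y=.181+.020
manip.move_l(at(y,.125),speed=.05);say("20mm")
for k in range(5):
    y+=.0012;manip.move_l(at(y,.125),speed=.03);o=say(k)
    if abs(np.dot(o["force"],gy))>22:break
cv2.imwrite(f"pics/w{sys.argv[1]}.png",manip.snapshot("wrist")["image"])
E
python3 bolt.py -1
```

```text
above 2.03 pos [ 0.5457 -0.1485  0.2896] pull 0.0 F [ 0.2  0.  -0.2] gap 0.0855
down 3.28 pos [ 0.5467 -0.1468  0.1258] pull 0.0 F [ 0.2  0.  -0.2] gap 0.0851
grip 3.87 pos [ 0.5459 -0.1469  0.1253] pull -1.1 F [-3.2  0.2  4.9] gap 0.0243
20mm 4.42 pos [ 0.5514 -0.166   0.1253] pull -0.9 F [-3.3 -0.   5.6] gap 0.0244
0 4.67 pos [ 0.5516 -0.1663  0.1253] pull -3.5 F [-4.   2.4  7.2] gap 0.0241
1 4.92 pos [ 0.5518 -0.1672  0.1252] pull -3.9 F [-3.4  3.1  7.7] gap 0.0245
2 5.17 pos [ 0.552  -0.168   0.1252] pull -5.1 F [-4.9  3.9  7.3] gap 0.0241
3 5.42 pos [ 0.5521 -0.1681  0.1252] pull -7.9 F [-7.4  6.1  8.7] gap 0.024
4 5.67 pos [ 0.5521 -0.1681  0.1251] pull -11.4 F [-7.1  9.8 10. ] gap 0.0244
```

```bash
cat > rel.py <<'E'
import sys
sys.argv[1]
from h import *
from station import manip
p=np.load("p.npy");s=float(sys.argv[1]);at=lambda y,z:W(p,[p[3],s*y,z])[0]
manip.move_l(at(.2085,.125),speed=.03);o=manip.get_obs();print(o["ee_pos"],o["force"])
manip.let_go();manip.move_l(at(.2065,.29),speed=.2);print(manip.get_obs()["time"])
E
python3 rel.py -1 && python3 bolt.py 1
```

```text
[ 0.55215739 -0.16812799  0.12505459] [-9.24611389 13.28730465 11.54751918]
7.5583
above 9.0 pos [0.445  0.1994 0.2897] pull -0.5 F [ 0.3 -0.4 -0.4] gap 0.0853
down 10.25 pos [0.4448 0.2009 0.1257] pull 0.4 F [ 0.1  0.5 -0.9] gap 0.0854
grip 10.83 pos [0.4446 0.2007 0.1253] pull -0.2 F [-0.3 -0.3  4.1] gap 0.0241
20mm 11.38 pos [0.439  0.22   0.1253] pull -1.5 F [-0.1 -1.6  4.9] gap 0.0241
0 11.63 pos [0.4388 0.2204 0.1252] pull -4.4 F [ 1.8 -4.1  6.1] gap 0.0242
1 11.88 pos [0.4386 0.2213 0.1252] pull -4.2 F [ 0.2 -4.3  6.6] gap 0.0246
2 12.13 pos [0.4384 0.2219 0.1252] pull -6.0 F [ 1.7 -5.8  6.4] gap 0.0243
3 12.38 pos [0.4384 0.2219 0.1252] pull -9.1 F [ 2.4 -8.8  7.7] gap 0.0245
4 12.63 pos [0.4384 0.2219 0.1251] pull -12.4 F [  3.8 -11.8   9.5] gap 0.0242
```

```bash
python3 rel.py 1 && python3 - <<'E'
from h import *
from station import manip
p=np.load("p.npy");c,s=np.cos(p[2]),np.sin(p[2]);gy=np.array([-s,c,0]);Z=np.array([0,0,1.])
for a in(40,30,20):
    a=np.radians(a);x=gy*np.cos(a)-Z*np.sin(a);z=-gy*np.sin(a)-Z*np.cos(a);R=np.c_[x,np.cross(z,x),z]
    t=W(p,[-.16,.26,.31])[0];q=manip.solve_ik(t,R);print(a,q)
    if q is not None:
        manip.move_ptp(t,R);manip.sleep(.3);break
o=manip.get_obs();w=manip.snapshot("wrist");w["obs"]=o;pickle.dump(w,open("w1.pkl","wb"));cv2.imwrite("pics/w1.png",w["image"]);print(o["time"])
E
```

```text
[0.43846192 0.22194452 0.12503724] [  4.65023382 -16.06186253  11.20203458]
14.525
0.6981317007977318 [-27.45354363  31.11685769 -42.98410472  87.76874337  42.83056375
 104.23589991 -58.77889017]
15.6333
```

View pics/w1.png

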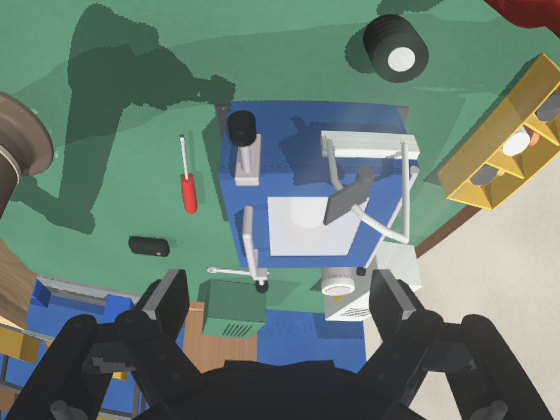

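The wrist view shows both bolts pulled, with the left knob at (243,128), and the blade at about (348,197). I'll zoom in with model outlines for 33°.

```bash
cat >> h.py <<'E'
def wproj(w,P):
    T=w["tool_from_camera"];o=w["obs"];R=np.array(o["orientation"])
    c=((np.atleast_2d(P)-o["ee_pos"])@R-T[:3,3])@T[:3,:3]
    x,y,z=c[:,0],-c[:,1],-c[:,2];K=w["intrinsics"];h=np.hypot(x,y);r=np.arctan2(h,z)/h
    return np.c_[K[0,0]*x*r+K[0,2],K[1,1]*y*r+K[1,2]]
def blade(p,th,dx=0):
    return W(p,[[-R*np.cos(th)-t*np.sin(th)+dx,y,.131+R*np.sin(th)-t*np.cos(th)] for R in(.085,.14) for y in(.138,.182) for t in(-.0025,.0025)])
E
python3 - <<'E'
from h import *
p=np.load("p.npy");w=pickle.load(open("w1.pkl","rb"))
x0,y0,k=230,95,4
a=cv2.resize(w["image"][y0:y0+150,x0:x0+190],None,fx=k,fy=k,interpolation=cv2.INTER_CUBIC)
for d,c in((33,(0,255,255)),):
    h=cv2.convexHull(((wproj(w,blade(p,np.radians(d)))-[x0,y0]+.5)*k-.5).astype(np.float32))
    cv2.polylines(a,[h.round().astype(np.int32)],True,c,1);print(d,h.reshape(-1,2).round().tolist())
for q in([p[3],.203,.142],[0,.13,.131],[0,-.13,.131],[-.2,.06,.176],[-.2,-.06,.176]):
    u=((wproj(w,W(p,q))[0]-[x0,y0]+.5)*k-.5).round().astype(int);cv2.circle(a,tuple(map(int,u)),3,(0,0,255),-1)
cv2.imwrite("pics/w1c.png",a)
E
```

```text
33 [[582.0, 314.0], [543.0, 423.0], [378.0, 523.0], [366.0, 509.0], [387.0, 402.0], [568.0, 300.0]]
```

View pics/w1c.png

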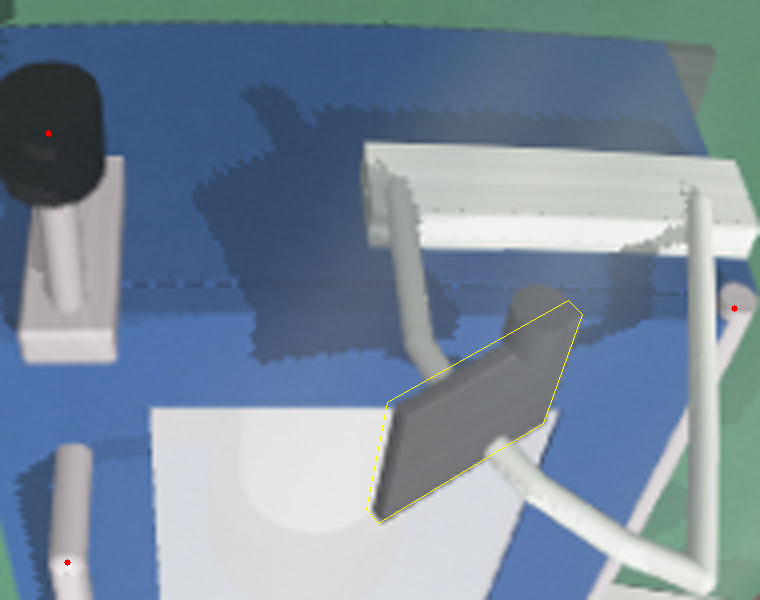

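```bash
python3 - <<'E'
from h import *
p=np.load("p.npy");w=pickle.load(open("w1.pkl","rb"))
x0,y0,k=300,150,8
im=cv2.resize(w["image"][y0:y0+90,x0:x0+90],None,fx=k,fy=k,interpolation=cv2.INTER_LINEAR).astype(int)
m=(im.max(2)<135)&(im.max(2)-im.min(2)<25)
n,l,st,_=cv2.connectedComponentsWithStats(m.astype(np.uint8));i=1+st[1:,4].argmax();m=l==i;print(st[i]/k+[x0,y0,x0,y0,0])
# ignore clamp/arc zones: the clamp knob (upper right) and the arc rod (lower right)
ign=np.zeros(m.shape,bool);yy,xx=np.mgrid[:m.shape[0],:m.shape[1]];U=xx/k+x0;V=yy/k+y0
ign|=(U>354)&(V<182);ign|=(U>350)&(V>200)
r=[]
for dx in(-.006,-.004,-.002,0,.002,.004):
    for d in np.arange(28,40,.5):
        h=(wproj(w,blade(p,np.radians(d),dx))-[x0,y0]+.5)*k-.5;b=np.zeros(m.shape,np.uint8)
        cv2.fillConvexPoly(b,cv2.convexHull(h.round().astype(np.int32)),1);b=b>0
        r.append((round(((m&b)&~ign).sum()/((m|b)&~ign).sum(),3),dx,d))
r.sort(reverse=True);print(r[:8]);print([x for x in r if x[1]==0][:4])
E
```

```text
[  323.25    166.25    352.      208.875 10304.75 ]
[(np.float64(0.911), 0.002, np.float64(33.0)), (np.float64(0.901), 0, np.float64(33.5)), (np.float64(0.899), 0.002, np.float64(32.5)), (np.float64(0.894), 0, np.float64(34.0)), (np.float64(0.89), 0.004, np.float64(32.0)), (np.float64(0.887), 0, np.float64(33.0)), (np.float64(0.883), -0.002, np.float64(34.5)), (np.float64(0.877), -0.002, np.float64(34.0))]
[(np.float64(0.901), 0, np.float64(33.5)), (np.float64(0.894), 0, np.float64(34.0)), (np.float64(0.887), 0, np.float64(33.0)), (np.float64(0.823), 0, np.float64(32.5))]
```

```bash
cat > lift.py <<'E'
from h import *
from station import manip
p=np.load("p.npy");off=np.radians(-15)
def pose(th,back=0):
    R=frame(p,th+off,1);return handle(p,th)+R[:,2]*(GP-back),R
def ang(o,g=None):
    "flap angle from the bar's place in the hand"
    b=np.array(o["ee_pos"])-np.array(o["orientation"])[:,2]*GP
    d=b-W(p,[0,0,.131])[0];x=np.dot(d,W(p,[1,0,0])[0]-W(p,[0,0,0])[0])
    return np.degrees(np.arctan2(d[2],-x)-np.arctan2(.045,.2)),np.hypot(x,d[2])
def say(t):
    o=manip.get_obs();print(t,round(o["time"],2),"pos",np.round(o["ee_pos"],4),"ang",np.round(ang(o),3),"F",np.round(o["force"],1),"gap",round(o["finger_gap"],4));return o
E
python3 - <<'E'
from lift import *
manip.move_ptp(*pose(0,.13));say("above")
manip.move_l(pose(0)[0],speed=.12);say("down")
manip.clamp();say("grip")
for d in(4,8):
    t,R=pose(np.radians(d));manip.move_l(t,R,speed=.06);say(d)
E
```

```text
above 16.85 pos [0.4619 0.0182 0.2853] ang [23.523  0.289] F [-0.6  1.5 -0.6] gap 0.0852
down 18.08 pos [0.4945 0.0268 0.1601] ang [0.171 0.205] F [-0.   0.1  0.1] gap 0.0853
grip 18.77 pos [0.4945 0.0267 0.1599] ang [0.118 0.205] F [-0.6  0.3  3.7] gap 0.0097
4 19.15 pos [0.4966 0.0273 0.1725] ang [3.839 0.205] F [ 3.3 -0.5 -4. ] gap 0.0097
8 19.53 pos [0.4997 0.0282 0.1858] ang [7.791 0.205] F [ 4.2  0.2 -5.4] gap 0.0099
```

```bash
python3 - <<'E'
from lift import *
for d in(12,16,20,24,28,31,33.4):
    t,R=pose(np.radians(d));manip.move_l(t,R,speed=.06);say(d)
manip.sleep(.5);o=say("end");D_={}
for n in("side","wrist"):
    s=manip.snapshot(n);s["obs"]=o;D_[n]=s
pickle.dump(D_,open("s2.pkl","wb"))
a=cv2.resize(D_["side"]["image"][150:275,215:325],None,fx=4.7,fy=4.7,interpolation=cv2.INTER_CUBIC);cv2.imwrite("pics/s2.png",a)
E
```

```text
12 19.92 pos [0.5038 0.0294 0.1989] ang [11.779  0.205] F [ 3.1 -0.2 -5.1] gap 0.0099
16 20.3 pos [0.5087 0.0309 0.2116] ang [15.764  0.205] F [ 4.  -0.5 -5.5] gap 0.0101
20 20.68 pos [0.5145 0.0326 0.224 ] ang [19.751  0.205] F [ 3.7 -1.  -4.3] gap 0.0098
24 21.07 pos [0.5212 0.0345 0.236 ] ang [23.768  0.205] F [ 2.2 -1.1 -5.3] gap 0.01
28 21.45 pos [0.5286 0.0366 0.2474] ang [27.777  0.205] F [ 1.6 -0.9 -5.4] gap 0.0103
31 21.77 pos [0.5347 0.0384 0.2558] ang [30.825  0.205] F [ 2.6 -2.5 -4.5] gap 0.01
33.4 22.07 pos [0.5399 0.04   0.2622] ang [33.25   0.205] F [ 0.5 -2.5 -3.9] gap 0.0098
end 22.57 pos [0.5402 0.0401 0.2625] ang [33.386  0.205] F [ 2.3 -2.4 -4.8] gap 0.0102
```

View pics/s2.png

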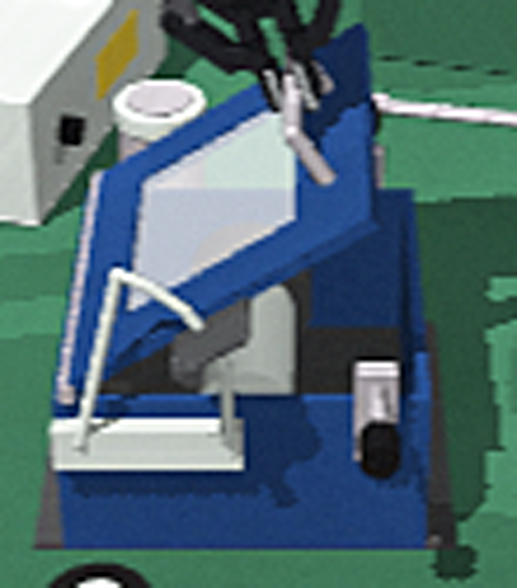

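```bash
python3 - <<'E'
from h import *
p=np.load("p.npy");s=pickle.load(open("s2.pkl","rb"))["side"];im=s["image"].astype(int)
# blue->other boundary of the flap's lower-left edge, per column, against model lines at several angles
def line(th,t,y=.13):
    R=np.linspace(.02,.23,60);th=np.radians(th)
    return proj("side",W(p,np.c_[-R*np.cos(th)+t*np.sin(th),0*R+y,.131+R*np.sin(th)+t*np.cos(th)]))
for d in(31,32,33,34,35,36):
    T,B=line(d,.005),line(d,-.005)
    print(d,"top",[round(float(np.interp(u,T[:,0],T[:,1])),1) for u in(283,288,292)],"bot",[round(float(np.interp(u,B[:,0],B[:,1])),1) for u in(283,288,292)],"corner",T[-1].round(1),B[-1].round(1))
for u in(283,288,292):print(u,[(v,im[v,u].tolist()) for v in range(194,217)])
E
```

```text
31 top [203.8, 201.3, 199.2] bot [207.2, 204.7, 202.7] corner [295.4 197.5] [297.2 200.1]
32 top [202.6, 200.0, 197.9] bot [206.1, 203.5, 201.4] corner [294.6 196.5] [296.5 199. ]
33 top [201.4, 198.7, 196.5] bot [205.0, 202.2, 200.1] corner [293.9 195.5] [295.8 198. ]
34 top [200.2, 197.4, 195.1] bot [203.8, 201.0, 198.7] corner [293.1 194.5] [295. 197.]
35 top [199.0, 196.0, 193.7] bot [202.6, 199.7, 197.3] corner [292.3 193.5] [294.3 196. ]
36 top [197.7, 194.6, 192.5] bot [201.4, 198.3, 195.9] corner [291.4 192.5] [293.5 195. ]
283 [(194, [143, 78, 37]), (195, [141, 78, 36]), (196, [138, 77, 37]), (197, [144, 80, 41]), (198, [143, 77, 36]), (199, [147, 80, 39]), (200, [146, 85, 45]), (201, [140, 77, 38]), (202, [114, 61, 30]), (203, [119, 62, 32]), (204, [122, 66, 33]), (205, [93, 50, 23]), (206, [83, 44, 23]), (207, [84, 45, 23]), (208, [81, 43, 19]), (209, [88, 50, 25]), (210, [83, 42, 20]), (211, [80, 42, 18]), (212, [83, 43, 22]), (213, [81, 42, 18]), (214, [84, 43, 23]), (215, [81, 43, 19]), (216, [85, 44, 21])]
288 [(194, [145, 78, 38]), (195, [146, 82, 38]), (196, [145, 80
[... 227 characters left out ...]
7, [83, 44, 20]), (208, [83, 44, 21]), (209, [84, 44, 25]), (210, [88, 46, 24]), (211, [86, 50, 26]), (212, [82, 45, 22]), (213, [83, 45, 22]), (214, [88, 48, 26]), (215, [84, 45, 22]), (216, [86, 45, 25])]
292 [(194, [150, 82, 42]), (195, [146, 79, 36]), (196, [144, 77, 41]), (197, [117, 65, 34]), (198, [115, 62, 30]), (199, [121, 66, 35]), (200, [93, 52, 26]), (201, [85, 48, 26]), (202, [83, 44, 23]), (203, [84, 44, 22]), (204, [88, 48, 24]), (205, [85, 46, 22]), (206, [89, 51, 28]), (207, [88, 49, 26]), (208, [88, 51, 27]), (209, [87, 48, 23]), (210, [89, 49, 27]), (211, [84, 46, 21]), (212, [84, 48, 23]), (213, [86, 48, 25]), (214, [90, 49, 26]), (215, [88, 47, 22]), (216, [83, 42, 22])]
```

```bash
python3 - <<'E'
from lift import *
say("final");print(manip.sign_off())
E
```

```text
final 22.67 pos [0.5403 0.04   0.2625] ang [33.392  0.205] F [ 2.  -1.4 -5.5] gap 0.0101
the job is handed in; nothing more can be done
None
```

I pulled both bolts out to their stops with the flap shut, then raised the flap to about 33.3° in line with the marker, and handed in at 22.7 s with the gripper still holding it; the station gave no verdict.

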